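Load the cap rail and shut its gate

ROBOT

A 6-joint arm with a two-finger parallel gripper is mounted at the origin on a cart in front of the work surface, level with it; the furniture and walls round the work are solid. World frame = base frame: x ahead of the robot, y to its left, z up, the work surface at z = 0. Lengths are in m, angles in rad, forces in N, time in s.
With the tool pointing down it reaches from about 0.3 to 0.85 m from the base axis. Payload 5.4 kg.
Tool frame: the origin (TCP) lies at the very end of the fingers, on their centre line; the grasp point (between the pads) lies 19 mm behind it; z points along the fingers, y is the line along which they close (so a half turn about z gives the same grasp; the last joint's range is limited). The gripper opens to 85 mm and grips with 20 to 120 N. Pads are 22 mm wide; open, the fingers measure 114 mm over their backs; the gripper's body (76 mm by 85 mm) begins 54 mm behind the grasp point. The pads swing forward as they close: fully open they stand 13 mm farther back than shut.
Start: joints at [0.951, 0.158, 1.597, -0, 1.386, -0.21], TCP at [0.229, 0.527, 0.231] pointing down, gripper open.
Joint ranges: [-2.91, 2.91], [-0.94, 2.29], [0.18, 2.7], [-1.29, 4.43], [0.17, 2.64], [-3, 3]. Speed limits (rad/s): [2.57, 2.57, 3.14, 3.14, 3.14, 3.14].

INTERFACE

Orientations are given as a rotation vector (axis times angle).
In Python, from bench import arm gives the robot as it stands. The module is installed in compiled form; this text tells all that it offers.
- The arm moves only by the tool apply_moves, never from a script. Its arguments are lists of equal length, an entry for each row: "claw": the opening, from 0 (shut) to 1 (fully open); "linear": the shift along the tool's x, y, z as a fraction of full scale, a list of three; "yaw": the turn about the tool's z as a fraction of full scale. A call has 1 to 20 rows; each row is the pose to reach, as a shift and turn from the pose commanded when the call began, along the tool's axes at that moment, turning the shorter way round; what a row does not reach only later rows make up. Full scale, the value 1, is 500 mm for a shift and 180 degrees for a turn. A row lasts 1/12 s, in which the tool goes at most 41.7 mm and 7.16 degrees, less where a joint would pass 70% of its speed; a pose out of reach is approached as far as the arm can. A call with a number of a shift or a turn outside -1 to 1 is refused whole. A call with a gripper value outside its range is refused whole. The fingers move at their own pace and stop on an object; the grip force is fixed at half the most. Time passes only in rows, so rows that repeat a pose let the fingers close. It gives the time, the measured TCP pose, the force, the opening and the grip force at its end, in the units of the state.
- arm.observe(): the state, without advancing time (a new reading comes with each control period).
- arm.get_image(name): name is "scene" or "top"; returns the picture (420x560x3 uint8, blue, green, red); there is no depth.
- arm.get_calibration(name): a dict with "intrinsics" (3x3 intrinsics, pixels), "pose" (4x4, takes a point from camera to world coordinates). Camera axes: x right, y up, looking along -z (the intrinsics and any distortion apply to the point x, -y, -z); pixel columns grow to the right and rows downward; lengths in m; the calibration is good to about 2 mm. A picture is of the moment at which its call begins. get_calibration takes no time and is no camera call.
- arm.hand_in(): hands the job in; it is judged then, once.
The state is a dict: "clock": time; "joint_positions": joint angles; "dq": joint speeds; "tau": joint torques, N m; "tcp_pos": TCP position; "ee_rot": TCP orientation; "ft_force": force on the tool from outside, world axes, zero at the start; "moment": the same for the moment, N m; "opening": finger opening in m; "finger_force": force on a finger pad.
Only numpy, scipy, OpenCV 4.12 (cv2) and the standard library are available. Lean on these libraries where they do the work, as an engineer would, in place of code of your own. Each camera call takes 0.05 s, during which the arm holds its last target. There are 200 camera calls.

TASK

Get the caps ready for capping the jars: with your fingertips, sweep the three loose tin screw caps flat along the table into the green-sided cap rail, one behind the other, and then swing the red gate fully shut behind them so that the row cannot slide back out. Only push: do not pick up or lift a cap, and leave the three sample jars beside the rail standing where they are.

Things in the scene. Friction and masses are not known exactly. Their poses are not given: they have to be found in the camera images.
- cap_rail: single-file rail for jar caps, fixed to the table, floorless: two straight guides of slippery green plastic (20 mm high, 6 mm thick) 50 mm apart, inner faces at y = -25 and +25 mm; outside them steel flanges to y = -51 and +51 mm with bolts 7 mm high. Origin on the table, mid-mouth between the guide ends; +x runs along the lane from mouth to end stop, +y to the gate's side, z up
- stop_face (a point): middle of the black rubber buffer at the lane's end, 9 mm above the table, at x = 138 mm in the rail's axes: three caps in a row leave about 10 mm of play before the gate. A steel strap bridges the lane above the stop, x = 140 to 156 mm, tops of its screws at 26 mm
- wing_tip (a point): outer end of the fixed green lead-in wing (20 mm high, 6 mm thick), which runs from the guide's end on the rail's -y side outward at 22 degrees; 10 mm above the table, at x = -41, y = -45 mm in the rail's axes
- gate (a joint): red gate at the mouth, 3 mm thick, from 3 to 22 mm above the table, on an upright pin. 0 = fully shut against its stop, straight across the mouth (pointing along the rail's -y); 1.57 = straight out along the rail's -x; 1.95 = widest. Starts at 1.65 to 1.9. Stiff: stays where left, 1 N at its end turns it. Push its outside (+y side when open) to shut; all caps must be in first
- gate_pin (a point): axis of the gate's hinge pin (10 mm round barrel), 12 mm above the table; in the rail's axes at x = -6 mm, y = +32 mm
- gate_tip (a point): point on the gate's thicker free edge (7 mm round), 55 mm from the pin, 12 mm above the table; the gate ends 58 mm from the pin
- cap_1: tinned screw cap lying open side up, 43 mm across, 14 mm high, vertical wall, 10 to 17 g; origin at the middle of its underside. It slides on the table. Which of the three is which does not matter.
- cap_2: tinned screw cap lying open side up, 43 mm across, 14 mm high, vertical wall, 10 to 17 g; origin at the middle of its underside. It slides on the table. Which of the three is which does not matter.
- cap_3: tinned screw cap lying open side up, 43 mm across, 14 mm high, vertical wall, 10 to 17 g; origin at the middle of its underside. It slides on the table. Which of the three is which does not matter.
- jar_1: small clear sample jar with pink or cream liquid, open, 47 mm wide, 66 mm high, 130 g, loose; origin at the middle of its underside. It stands beside the cap rail waiting for its cap; leave it standing.
- jar_3: small clear sample jar with pink or cream liquid, open, 47 mm wide, 66 mm high, 130 g, loose; origin at the middle of its underside. It stands beside the cap rail waiting for its cap; leave it standing.
- jar_5: small clear sample jar with pink or cream liquid, open, 47 mm wide, 66 mm high, 130 g, loose; origin at the middle of its underside. It stands beside the cap rail waiting for its cap; leave it standing.
Mind the look-alikes: they are no part of the job. What is shaped like the cap_3 but brown is not meant. Leave any orange look-alike of the jar_1 alone.

How it is judged:
On the way, in this order (a step that is already met when the one before it is completed fails the run):
1. all three caps have been swept past the mouth into the lane (x of each of cap_1, cap_2, cap_3 in the frame of cap_rail above 0 m and y of cap_1 in the frame of cap_rail between -0.02 and 0.02 m and height (world z) of each of cap_1, cap_2, cap_3 below 0.012 m and y of cap_2 in the frame of cap_rail between -0.02 and 0.02 m and y of cap_3 in the frame of cap_rail between -0.02 and 0.02 m), for 0.05 s.
2. the gate is shut (value of joint gate below 0.09 rad), for 0.2 s.
At the end, for the whole second after the job is handed in: All three caps lie flat, at rest and within the lane between the shut gate and the stop; the gate is within 0.09 rad (5 degrees) of fully shut; the three jars stand upright within 20 mm of where they were (x of cap_1 in the frame of cap_rail between 0.014 and 0.13 m and y of cap_1 in the frame of cap_rail between -0.012 and 0.012 m and height (world z) of each of cap_1, cap_2, cap_3 below 0.005 m and angle between each of cap_1, cap_2, cap_3's own z axis and vertical below 0.12 rad and linear speed of each of cap_1, cap_2, cap_3 below 0.01 m/s and x of cap_2 in the frame of cap_rail between 0.014 and 0.13 m and y of cap_2 in the frame of cap_rail between -0.012 and 0.012 m and x of cap_3 in the frame of cap_rail between 0.014 and 0.13 m and y of cap_3 in the frame of cap_rail between -0.012 and 0.012 m and value of joint gate below 0.09 rad and distance of each of jar_1, jar_3, jar_5 from where it was at the start of the episode below 0.02 m and angle between each of jar_1, jar_3, jar_5's own z axis and vertical below 0.1 rad); the robot touches nothing.
It fails at once if a cap is lifted off the table or tipped over (height (world z) of any of cap_1, cap_2, cap_3 above 0.012 m or angle between any of cap_1, cap_2, cap_3's own z axis and vertical above 0.6 rad).
It fails at once if a sample jar is shifted by more than 20 mm or tipped (distance of any of jar_1, jar_3, jar_5 from where it was at the start of the episode above 0.02 m or angle between any of jar_1, jar_3, jar_5's own z axis and vertical above 0.3 rad).
It also fails if it takes over 72 s, if anything falls off the work surface, if the arm or the gripper's body presses on something with over 40 N, if the wrist force passes 120 N, or if a joint passes its speed limit or range.

## Working session

There is one attempt and no reset: what is moved stays moved. The work goes in short steps, Python scripts to look and compute and a tool call to move; the robot and the scene stay as the last step left them, time stands still between calls to the robot, and variables do not carry over. Pictures are saved under pics/ and viewed, at most 13 in all, crops included, and the job is handed in when it is done.

Besides the shell and the picture viewer there is one more tool, called after "Emit:" by a JSON object that holds its "method" and its "body", one argument or row to a line. apply_moves: Moves the arm, as the interface text tells. Its arguments: {"type":"object","properties":{"claw":{"type":"array","items":{"type":"number"}},"linear":{"type":"array","items":{"type":"array","items":{"type":"number","minimum":-1,"maximum":1}}},"yaw":{"type":"array","items":{"type":"number","minimum":-1,"maximum":1}}},"required":["claw","linear","yaw"]}

```bash
mkdir -p pics; python3 - <<'E'
from bench import arm
import cv2
for n in("scene","top"):
    im=arm.get_image(n); cv2.imwrite(f"pics/{n}0.png",im)
    c=arm.get_calibration(n); print(n,c["intrinsics"],c["pose"],[k for k in c])
s=arm.observe();print(s["clock"],s["tcp_pos"],s["ee_rot"],s["opening"])
E
```

```text
scene [[458.76674065   0.         277.37411823]
 [  0.         458.76674065 213.43388237]
 [  0.           0.           1.        ]] [[-0.83333096  0.25567958 -0.49008924  0.04118498]
 [-0.55237133 -0.41901748  0.72063185  0.82951603]
 [-0.02110511  0.87123608  0.49041031  0.54162347]
 [ 0.          0.          0.          1.        ]] ['intrinsics', 'pose']
top [[511.77231695   0.         282.67385204]
 [  0.         511.77231695 213.64774393]
 [  0.           0.           1.        ]] [[ 0.01449036  0.98074057 -0.19477669  0.34942084]
 [-0.99960987  0.0188605   0.02060075  0.07980007]
 [ 0.02387758  0.19440219  0.98063125  1.12529504]
 [ 0.          0.          0.          1.        ]] ['intrinsics', 'pose']
0.1 [0.22880501 0.52694206 0.23042742] [-6.39124127e-01 -3.07519875e+00  2.38046854e-03] 0.08546500262314904
```

View pics/top0.png

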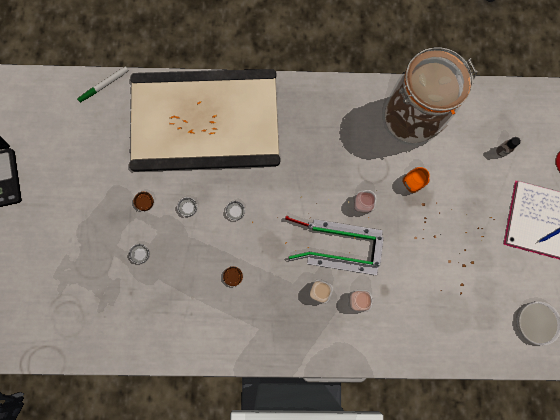

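View pics/scene0.png

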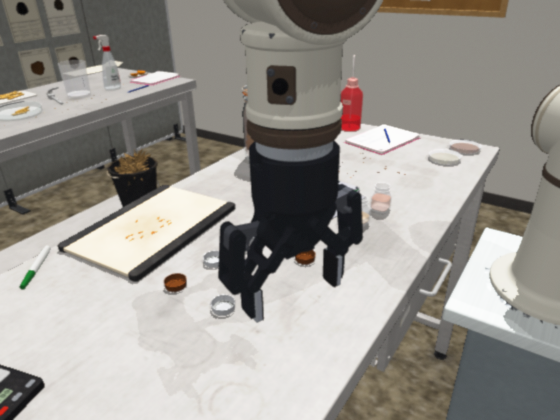

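The top view shows three silver caps near (186,208), (234,211) and (139,254). The brown look-alikes are at (143,201) and (232,276). The rail mouth is at about (300,240), with the gate at (285–308,220). There are jars at (366,202), (320,292) and (360,300), and an orange look-alike at (416,180). The silver ones fit "tinned", so I'll confirm them in an enlarged crop.

```bash
python3 - <<'E'
import cv2
im=cv2.imread("pics/top0.png")
a=cv2.resize(im[190:290,120:250],None,fx=4,fy=4,interpolation=cv2.INTER_CUBIC)
b=cv2.resize(im[185:315,270:395],None,fx=4.5,fy=4.5,interpolation=cv2.INTER_CUBIC)
cv2.imwrite("pics/a.png",a);cv2.imwrite("pics/b.png",b)
E
```

```text
(no output)
```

View pics/a.png

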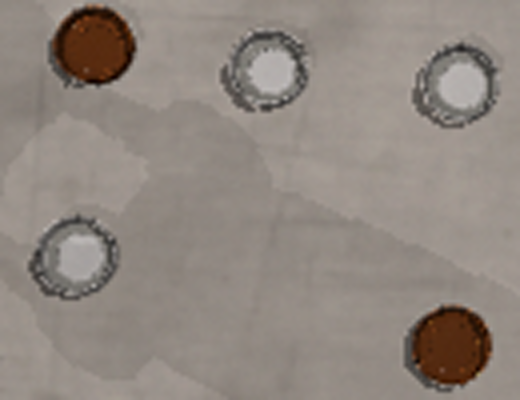

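View pics/b.png

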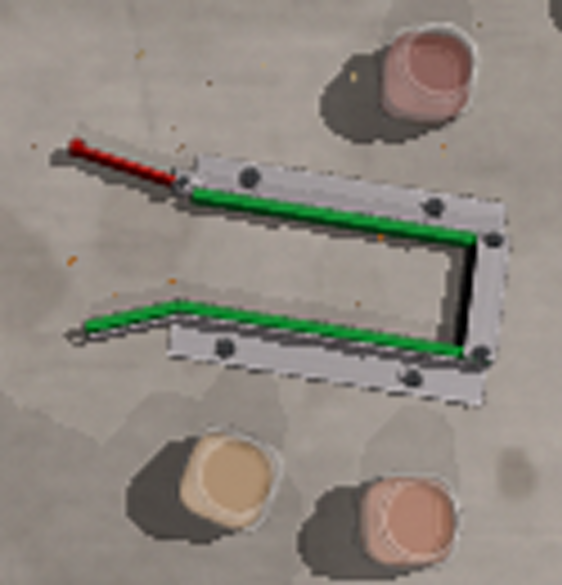

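The crops confirm three silver caps with open rims (crop a), and two brown decoys. Crop b shows the gate open (tip to pin), the green guides, the wing, and three pink/cream jars.

```bash
cat > h.py <<'E'
import numpy as np
from bench import arm
from scipy.optimize import least_squares
c=arm.get_calibration("top");K=c["intrinsics"];T=c["pose"]
def w(u,v,z):
    d=T[:3,:3]@np.array([(u-K[0,2])/K[0,0],-(v-K[1,2])/K[1,1],-1]);o=T[:3,3]
    return (o+d*(z-o[2])/d[2])[:2]
E
python3 - <<'E'
from h import *
pts=[((310.4,225.7,.022),(-6,32)),((312.9,228.3,.02),(0,28)),((375.3,238.3,.02),(138,28)),((310,253,.02),(0,-28)),((372.7,262.8,.02),(138,-28)),((289.3,257.7,.02),(-41,-45))]
W=np.array([w(*p[0]) for p in pts]);R=np.array([p[1] for p in pts])/1000
def tf(p,R):
    c,s=np.cos(p[2]),np.sin(p[2]);return p[:2]+R@np.array([[c,s],[-s,c]])
f=least_squares(lambda p:(tf(p,R)-W).ravel(),[.35,0,-1.6],loss='soft_l1',f_scale=.003)
p=f.x;print(p,np.degrees(p[2]));print((tf(p,R)-W)*1000)
def inv(q):
    c,s=np.cos(p[2]),np.sin(p[2]);return (q-p[:2])@np.array([[c,-s],[s,c]])
np.save("rail.npy",p)
g=w(286.9,217.9,.022);gr=inv(g);d=gr-[-.006,.032];print("gate",gr*1000,np.hypot(*d),np.arctan2(-d[0],-d[1]))
for n,q in dict(A=(186.75,207.5,.012),B=(234.25,211.25,.012),C=(139,254.25,.012),br1=(143.2,201.2,.012),br2=(233,276.2,.012),j1=(367.3,198.3,.06),j2=(322.4,291.2,.06),j3=(362.9,300.1,.06)).items():
    q=w(*q);print(n,q.round(4),(inv(q)*1000).round(1))
s=arm.observe();from scipy.spatial.transform import Rotation as Ro
print(Ro.from_rotvec(s["ee_rot"]).as_matrix().round(3))
E
```

```text
[ 0.51029969 -0.00675224 -1.71050532] -98.00473559258127
[[ 0.01199853 -0.74229432]
 [ 0.54903243 -0.46050591]
 [ 1.00920712 -0.11049799]
 [-0.39606211  1.19156732]
 [-0.61814028  0.89927563]
 [-0.51807408 -0.70104884]]
gate [-60.24560279  40.93418868] 0.054976405386540514 1.7340297680052013
A [0.5803 0.269 ] [-282.8   31. ]
B [0.5739 0.1638] [-177.7   39.2]
C [0.4748 0.3668] [-365.   -87.2]
br1 [0.5927 0.3657] [-380.3   29.7]
br2 [0.4307 0.1618] [-155.8 -102.3]
j1 [ 0.598  -0.1236] [103.4 103.2]
j2 [ 0.3994 -0.027 ] [  35.5 -107. ]
j3 [ 0.3825 -0.1106] [ 120.6 -112.1]
[[-0.917  0.398 -0.001]
 [ 0.398  0.917 -0.001]
 [ 0.    -0.002 -1.   ]]
```

Emit:
{"method": "apply_moves", "body": {
  "claw": [0.3, 0.3, 0.3, 0.3, 0.3, 0.3, 0.3, 0.3, 0.3, 0.3, 0.3, 0.3, 0.3, 0.3, 0.3, 0.3, 0.3, 0.3, 0.3, 0.3],
  "linear": [
    [-0.899, -0.31, 0.26],
    [-0.899, -0.31, 0.26],
    [-0.899, -0.31, 0.26],
    [-0.899, -0.31, 0.26],
    [-0.899, -0.31, 0.26],
    [-0.899, -0.31, 0.26],
    [-0.899, -0.31, 0.26],
    [-0.899, -0.31, 0.26],
    [-0.899, -0.31, 0.26],
    [-0.899, -0.31, 0.26],
    [-0.899, -0.31, 0.26],
    [-0.899, -0.31, 0.26],
    [-0.899, -0.31, 0.26],
    [-0.899, -0.31, 0.26],
    [-0.899, -0.31, 0.26],
    [-0.899, -0.31, 0.26],
    [-0.899, -0.31, 0.26],
    [-0.899, -0.31, 0.26],
    [-0.899, -0.31, 0.26],
    [-0.899, -0.31, 0.26]
  ],
  "yaw": [0.414, 0.414, 0.414, 0.414, 0.414, 0.414, 0.414, 0.414, 0.414, 0.414, 0.414, 0.414, 0.414, 0.414, 0.414, 0.414, 0.414, 0.414, 0.414, 0.414]
}}

```text
clock: 1.77
tcp_pos: [0.5794, 0.2066, 0.1016]
ee_rot: [2.37, 2.062, 0.0]
ft_force: [0.4, -0.3, 0.2]
opening: 0.0253
finger_force: 0.0
```

```bash
cat >> h.py <<'E'
p=np.load("rail.npy")
def inv(q):
    c,s=np.cos(p[2]),np.sin(p[2]);return (np.asarray(q)-p[:2])@np.array([[c,-s],[s,c]])
def st():
    s=arm.observe();r=s["ee_rot"];print(round(s["clock"],2),"rail",(inv(s["tcp_pos"][:2])*1000).round(1),"z",round(s["tcp_pos"][2]*1000,1),"yawerr",round(np.degrees(2*np.arctan2(r[1],r[0])+np.pi-p[2])%360,2),"open",round(s["opening"]*1000,1),s["ft_force"].round(1) if hasattr(s["ft_force"],'round') else s["ft_force"])
E
python3 - <<'E'
from h import *
import cv2
st();im=arm.get_image("scene");cv2.imwrite("pics/s1.png",im)
E
```

```text
1.77 rail [-220.9   38.7] z 101.6 yawerr 0.06 open 25.3 [ 0.4 -0.3  0.2]
```

View pics/s1.png

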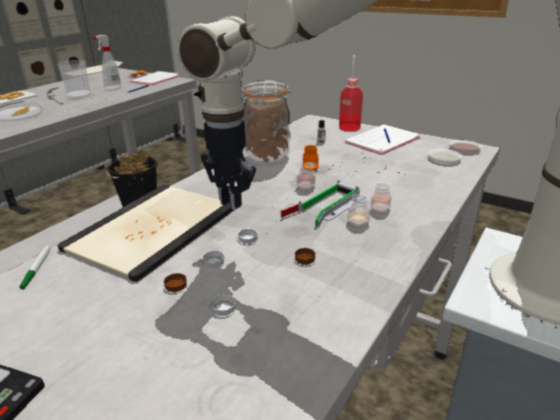

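Emit:
{"method": "apply_moves", "body": {
  "claw": [0.3, 0.3, 0.3, 0.3, 0.3, 0.3, 0.3, 0.3, 0.3, 0.3, 0.3, 0.3, 0.3, 0.3, 0.2, 0.13, 0.13, 0.13, 0.13, 0.13],
  "linear": [
    [0, 0, 0.08],
    [0, 0, 0.16],
    [0, 0, 0.193],
    [0, 0, 0.193],
    [-0.024, 0, 0.193],
    [-0.047, -0.009, 0.193],
    [-0.07, -0.017, 0.193],
    [-0.093, -0.026, 0.193],
    [-0.116, -0.034, 0.193],
    [-0.14, -0.043, 0.193],
    [-0.163, -0.052, 0.193],
    [-0.186, -0.06, 0.193],
    [-0.209, -0.069, 0.193],
    [-0.232, -0.077, 0.193],
    [-0.245, -0.077, 0.193],
    [-0.26, -0.077, 0.193],
    [-0.275, -0.077, 0.193],
    [-0.29, -0.077, 0.193],
    [-0.305, -0.077, 0.193],
    [-0.305, -0.077, 0.193]
  ],
  "yaw": [0, 0, 0, 0, 0, 0, 0, 0, 0, 0, 0, 0, 0, 0, 0, 0, 0, 0, 0, 0]
}}

```text
clock: 3.48
tcp_pos: [0.5203, 0.0592, 0.0048]
ee_rot: [2.372, 2.06, -0.0]
ft_force: [0.2, 0.3, 0.4]
opening: 0.0108
finger_force: 0.0
```

```bash
python3 - <<'E'
from h import *
import cv2
st();im=arm.get_image("top")
s=arm.get_image("scene")
cv2.imwrite("pics/t2.png",np.hstack([cv2.resize(im[180:300,200:340],None,fx=3,fy=3,interpolation=2),cv2.resize(s[160:280,220:340],None,fx=3,fy=3,interpolation=2)]))
E
```

```text
3.48 rail [-66.7   0.8] z 4.8 yawerr 359.95 open 10.8 [0.2 0.3 0.4]
```

View pics/t2.png

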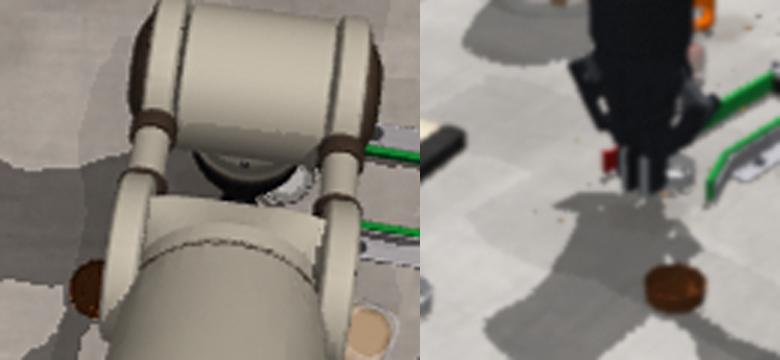

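Emit:
{"method": "apply_moves", "body": {
  "claw": [0.13, 0.13, 0.13, 0.13, 0.13, 0.13, 0.13, 0.13, 0.3, 0.3, 0.3, 0.3, 0.3, 0.3, 0.3, 0.3, 0.3, 0.3, 0.3, 0.3],
  "linear": [
    [-0.02, -0.002, 0],
    [-0.04, -0.002, 0],
    [-0.06, -0.002, 0],
    [-0.08, -0.002, 0],
    [-0.098, -0.002, 0],
    [-0.112, -0.002, 0],
    [-0.112, -0.002, 0],
    [-0.04, 0, 0],
    [0.03, 0, -0.06],
    [0.11, 0.01, -0.1],
    [0.19, 0.02, -0.1],
    [0.27, 0.03, -0.1],
    [0.35, 0.04, -0.1],
    [0.43, 0.05, -0.1],
    [0.5, 0.06, -0.1],
    [0.513, 0.06, -0.1],
    [0.513, 0.06, -0.1],
    [0.513, 0.06, -0.05],
    [0.513, 0.06, 0],
    [0.513, 0.06, 0]
  ],
  "yaw": [0, 0, 0, 0, 0, 0, 0, 0, 0, 0, 0, 0, 0, 0, 0, 0, 0, 0, 0, 0]
}}

```text
clock: 5.25
tcp_pos: [0.5837, 0.3082, 0.0011]
ee_rot: [-2.371, -2.059, 0.007]
ft_force: [-0.7, 0.1, 0.5]
opening: 0.0257
finger_force: 0.0
```

```bash
python3 - <<'E'
from h import *
import cv2
st();im=arm.get_image("top")
cv2.imwrite("pics/t3.png",cv2.resize(im[180:320,120:400],None,fx=2.8,fy=2.8,interpolation=2))
E
```

```text
5.25 rail [-322.1   28.8] z 1.1 yawerr 359.94 open 25.7 [-0.7  0.1  0.5]
```

View pics/t3.png

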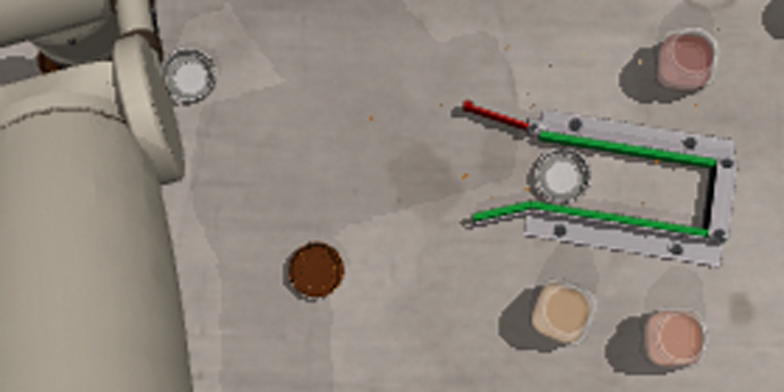

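Emit:
{"method": "apply_moves", "body": {
  "claw": [0.3, 0.3, 0.3, 0.3, 0.3, 0.3, 0.3, 0.3, 0.3, 0.3, 0.3, 0.3, 0.3, 0.3, 0.3, 0.3, 0.2, 0.13, 0.13, 0.13],
  "linear": [
    [-0.016, 0, -0.002],
    [-0.032, 0, -0.002],
    [-0.06, -0.004, -0.002],
    [-0.089, -0.009, -0.002],
    [-0.118, -0.013, -0.002],
    [-0.147, -0.018, -0.002],
    [-0.176, -0.022, -0.002],
    [-0.205, -0.026, -0.002],
    [-0.234, -0.031, -0.002],
    [-0.263, -0.035, -0.002],
    [-0.292, -0.04, -0.002],
    [-0.321, -0.044, -0.002],
    [-0.35, -0.048, -0.002],
    [-0.379, -0.053, -0.002],
    [-0.408, -0.057, -0.002],
    [-0.436, -0.061, -0.002],
    [-0.455, -0.061, -0.002],
    [-0.475, -0.061, -0.002],
    [-0.495, -0.061, -0.002],
    [-0.515, -0.061, -0.002]
  ],
  "yaw": [0, 0, 0, 0, 0, 0, 0, 0, 0, 0, 0, 0, 0, 0, 0, 0, 0, 0, 0, 0]
}}

```text
clock: 6.97
tcp_pos: [0.5197, 0.0586, 0.006]
ee_rot: [2.371, 2.061, 0.001]
ft_force: [-0.6, 0.1, 0.2]
opening: 0.011
finger_force: 0.1
```

```bash
python3 - <<'E'
from h import *
st()
E
```

```text
6.97 rail [-66.1   0.2] z 6.0 yawerr 0.01 open 11.0 [-0.6  0.1  0.2]
```

Emit:
{"method": "apply_moves", "body": {
  "claw": [0.13, 0.13, 0.13, 0.13, 0.13, 0.13, 0.13, 0.13, 0.3, 0.3, 0.3, 0.3, 0.3, 0.3, 0.3, 0.3, 0.3, 0.3, 0.3, 0.3],
  "linear": [
    [-0.02, 0, 0],
    [-0.04, 0, 0],
    [-0.06, 0, 0],
    [-0.08, 0, 0],
    [-0.098, 0, 0],
    [-0.112, 0, 0],
    [-0.112, 0, 0],
    [-0.04, 0, 0],
    [0.03, 0, -0.06],
    [0.1, -0.01, -0.1],
    [0.175, -0.03, -0.1],
    [0.25, -0.05, -0.1],
    [0.325, -0.07, -0.1],
    [0.4, -0.09, -0.1],
    [0.475, -0.11, -0.1],
    [0.55, -0.14, -0.1],
    [0.62, -0.165, -0.1],
    [0.678, -0.174, -0.1],
    [0.678, -0.174, -0.1],
    [0.678, -0.174, -0.1]
  ],
  "yaw": [0, 0, 0, 0, 0, 0, 0, 0, 0, 0, 0, 0, 0, 0, 0, 0, 0, 0, 0, 0]
}}

```text
clock: 8.63
tcp_pos: [0.4799, 0.4089, 0.0555]
ee_rot: [2.368, 2.065, -0.0]
ft_force: [-0.1, -0.3, -0.3]
opening: 0.0261
finger_force: 0.0
```

```bash
python3 - <<'E'
from h import *
import cv2
st();im=arm.get_image("top")
cv2.imwrite("pics/t4.png",cv2.resize(im[180:320,120:400],None,fx=2.8,fy=2.8,interpolation=2))
E
```

```text
8.63 rail [-407.3  -88. ] z 55.5 yawerr 0.19 open 26.1 [-0.1 -0.3 -0.3]
```

View pics/t4.png

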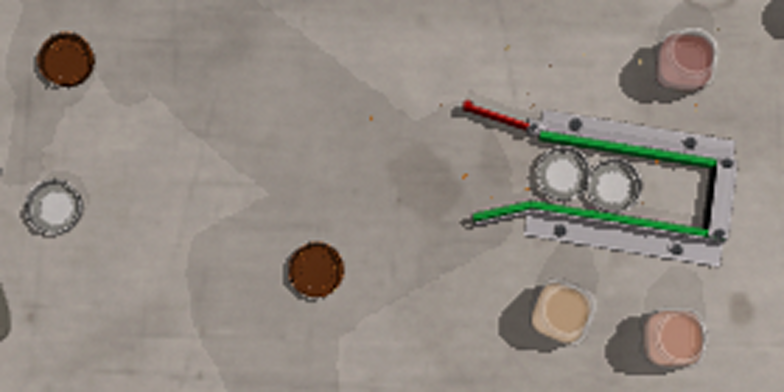

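Emit:
{"method": "apply_moves", "body": {
  "claw": [0.3, 0.3, 0.3, 0.3, 0.3, 0.3, 0.3, 0.3, 0.3, 0.3, 0.3, 0.3, 0.3, 0.3, 0.3, 0.3, 0.3, 0.3, 0.3, 0.3],
  "linear": [
    [0, 0, 0.05],
    [0, 0, 0.1],
    [0, 0, 0.1],
    [-0.014, 0, 0.1],
    [-0.028, 0, 0.1],
    [-0.057, 0.009, 0.1],
    [-0.086, 0.018, 0.1],
    [-0.115, 0.026, 0.1],
    [-0.144, 0.035, 0.1],
    [-0.173, 0.044, 0.1],
    [-0.202, 0.053, 0.1],
    [-0.231, 0.061, 0.1],
    [-0.26, 0.07, 0.1],
    [-0.289, 0.079, 0.1],
    [-0.318, 0.088, 0.1],
    [-0.347, 0.096, 0.1],
    [-0.376, 0.105, 0.1],
    [-0.405, 0.114, 0.1],
    [-0.434, 0.123, 0.1],
    [-0.463, 0.131, 0.1]
  ],
  "yaw": [0, 0, 0, 0, 0, 0, 0, 0, 0, 0, 0, 0, 0, 0, 0, 0, 0, 0, 0, 0]
}}

```text
clock: 10.35
tcp_pos: [0.5137, 0.1669, 0.0065]
ee_rot: [2.372, 2.059, 0.001]
ft_force: [-0.9, 0.9, -0.2]
opening: 0.0258
finger_force: 0.2
```

Emit:
{"method": "apply_moves", "body": {
  "claw": [0.3, 0.3, 0.3, 0.3, 0.3, 0.2, 0.13, 0.13, 0.13, 0.13, 0.13, 0.13, 0.13],
  "linear": [
    [-0.028, 0.009, 0],
    [-0.056, 0.017, 0],
    [-0.084, 0.026, 0],
    [-0.112, 0.034, 0],
    [-0.139, 0.043, 0],
    [-0.155, 0.043, 0],
    [-0.175, 0.043, 0],
    [-0.195, 0.043, 0],
    [-0.215, 0.043, 0],
    [-0.235, 0.043, 0],
    [-0.255, 0.043, 0],
    [-0.265, 0.043, 0],
    [-0.265, 0.043, 0]
  ],
  "yaw": [0, 0, 0, 0, 0, 0, 0, 0, 0, 0, 0, 0, 0]
}}

```text
clock: 11.43
tcp_pos: [0.516, 0.0337, 0.0058]
ee_rot: [2.372, 2.06, -0.0]
ft_force: [-0.1, -0.1, -0.1]
opening: 0.0112
finger_force: 0.0
```

```bash
python3 - <<'E'
from h import *
import cv2
st();im=arm.get_image("top")
s=arm.get_image("scene")
cv2.imwrite("pics/t5.png",np.hstack([cv2.resize(im[190:290,260:400],None,fx=3,fy=3,interpolation=2),cv2.resize(s[160:260,270:390],None,fx=3,fy=3,interpolation=2)]))
E
```

```text
11.43 rail [-40.9   0. ] z 5.8 yawerr 359.94 open 11.2 [-0.1 -0.1 -0.1]
```

View pics/t5.png

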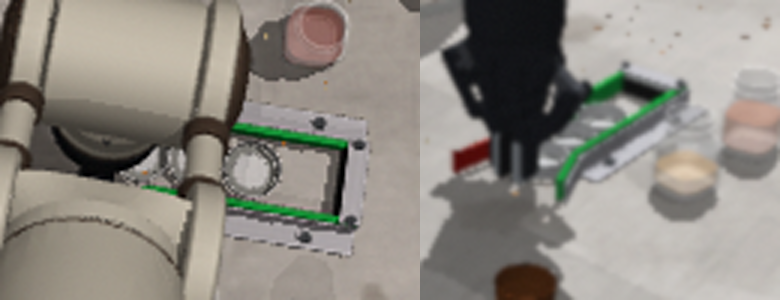

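Emit:
{"method": "apply_moves", "body": {
  "claw": [0.13, 0.13, 0.13, 0.13, 0.13, 0.13, 0.13, 0.13, 0.13, 0.13, 0.13, 0, 0, 0, 0, 0],
  "linear": [
    [-0.018, 0, 0],
    [-0.036, 0, 0],
    [-0.05, 0, 0],
    [-0.06, 0, 0],
    [-0.067, 0, 0],
    [-0.072, 0, 0],
    [-0.072, 0, 0],
    [-0.03, 0, 0],
    [0.02, 0, 0],
    [0.05, 0, -0.05],
    [0.05, 0, -0.12],
    [0.04, 0.06, -0.12],
    [0.02, 0.12, -0.12],
    [0.01, 0.15, -0.12],
    [0.01, 0.15, -0.12],
    [0.01, 0.15, -0.12]
  ],
  "yaw": [0, 0, 0, 0, 0, 0, 0, 0, 0, 0, 0, 0, 0, 0, 0, 0]
}}

```text
clock: 12.87
tcp_pos: [0.5911, 0.0293, 0.0656]
ee_rot: [-2.371, -2.06, 0.0]
ft_force: [0.2, 0.2, 0.7]
opening: -0.0002
finger_force: 0.0
```

```bash
python3 - <<'E'
from h import *
import cv2
st();im=arm.get_image("top")
s=arm.get_image("scene")
cv2.imwrite("pics/t6.png",np.hstack([cv2.resize(im[190:290,260:400],None,fx=3,fy=3,interpolation=2),cv2.resize(s[160:260,270:390],None,fx=3,fy=3,interpolation=2)]))
E
```

```text
12.87 rail [-47.  75.] z 65.6 yawerr 359.98 open -0.2 [0.2 0.2 0.7]
```

View pics/t6.png

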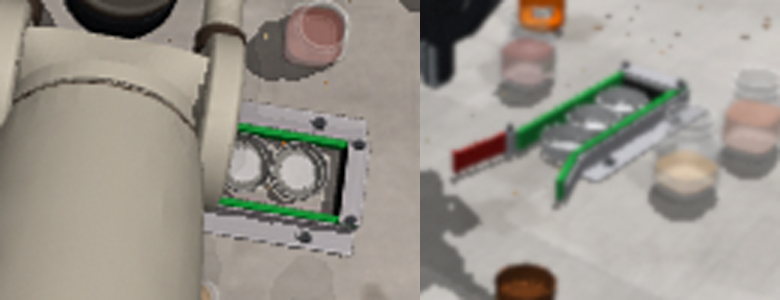

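```bash
python3 - <<'E'
from h import *
print(inv(w(359,247.3,.012))*1000, inv(w(341.3,245,.012))*1000)
E
```

```text
[106.31596187   2.91974002] [67.11128889  1.85093236]
```

Emit:
{"method": "apply_moves", "body": {
  "claw": [0, 0, 0, 0, 0, 0, 0, 0, 0, 0, 0, 0, 0, 0, 0, 0, 0],
  "linear": [
    [0, 0, 0.06],
    [0, 0, 0.117],
    [0, 0, 0.117],
    [-0.005, -0.016, 0.117],
    [-0.005, -0.034, 0.117],
    [0.006, -0.058, 0.117],
    [0.011, -0.078, 0.117],
    [0.012, -0.092, 0.117],
    [0.01, -0.105, 0.117],
    [0.005, -0.12, 0.117],
    [-0.002, -0.132, 0.117],
    [-0.012, -0.146, 0.117],
    [-0.024, -0.156, 0.117],
    [-0.038, -0.16, 0.117],
    [-0.048, -0.16, 0.117],
    [-0.054, -0.16, 0.117],
    [-0.054, -0.16, 0.117]
  ],
  "yaw": [0, 0, 0, 0, 0, 0, 0, 0, 0, 0, 0, 0, 0, 0, 0, 0, 0]
}}

```text
clock: 14.38
tcp_pos: [0.5076, 0.0136, 0.007]
ee_rot: [-2.371, -2.058, 0.0]
ft_force: [-1.1, 3.0, 0.7]
opening: -0.0002
finger_force: 1.1
```

```bash
python3 - <<'E'
from h import *
st()
E
```

```text
14.38 rail [-19.7  -5.5] z 7.0 yawerr 359.92 open -0.2 [-1.1  3.   0.7]
```

Emit:
{"method": "apply_moves", "body": {
  "claw": [0, 0, 0, 0],
  "linear": [
    [-0.001, 0, 0],
    [-0.002, 0, 0],
    [-0.003, 0, 0],
    [-0.003, 0, 0]
  ],
  "yaw": [0, 0, 0, 0]
}}

```text
clock: 14.72
tcp_pos: [0.5076, 0.0134, 0.007]
ee_rot: [-2.37, -2.059, -0.001]
ft_force: [-0.4, 8.0, 0.7]
opening: -0.0
finger_force: 3.5
```

The force rises with no further motion, so the gate is against its stop. I'll press lightly once more, hold, then back off and look.

Emit:
{"method": "apply_moves", "body": {
  "claw": [0, 0, 0, 0, 0, 0, 0, 0, 0, 0, 0, 0, 0, 0, 0, 0],
  "linear": [
    [-0.002, 0, 0],
    [-0.003, 0, 0],
    [-0.003, 0, 0],
    [-0.003, 0, 0],
    [0.03, 0, 0],
    [0.07, 0, -0.02],
    [0.1, 0, -0.09],
    [0.15, 0, -0.15],
    [0.2, 0, -0.2],
    [0.27, 0, -0.2],
    [0.34, 0, -0.2],
    [0.41, 0, -0.2],
    [0.48, 0, -0.2],
    [0.55, 0, -0.2],
    [0.55, 0, -0.2],
    [0.55, 0, -0.2]
  ],
  "yaw": [0, 0, 0, 0, 0, 0, 0, 0, 0, 0, 0, 0, 0, 0, 0, 0]
}}

```text
clock: 16.05
tcp_pos: [0.5462, 0.2858, 0.107]
ee_rot: [2.367, 2.064, -0.001]
ft_force: [0.8, -1.7, 0.1]
opening: 0.0004
finger_force: 0.0
```

```bash
python3 - <<'E'
from h import *
import cv2
st();im=arm.get_image("top")
cv2.imwrite("pics/t7.png",cv2.resize(im[185:315,270:395],None,fx=4.5,fy=4.5,interpolation=2))
E
```

```text
16.05 rail [-294.7   -5.2] z 107.0 yawerr 0.19 open 0.4 [ 0.8 -1.7  0.1]
```

View pics/t7.png

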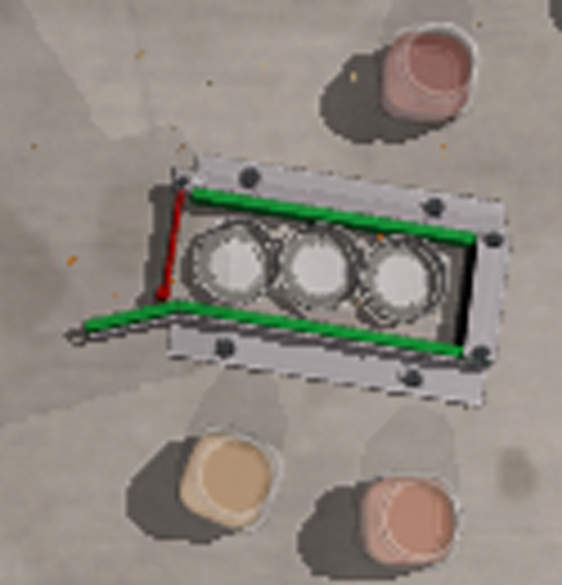

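```bash
python3 - <<'E'
from h import *
f=lambda a,b,z:inv(w(270+a/4.5,185+b/4.5,z))*1000
t=f(163,296,.022);q=f(181.5,183,.022);d=t-q;print(t,q,np.arctan2(-d[0],-d[1]),np.hypot(*d))
for c in((231,263),(317,269),(401,279)):print(f(*c,.012))
E
```

```text
[ -7.79391828 -24.19445891] [-6.8884792  31.93503395] 0.016129854407403887 56.13679531990886
[23.201534   -1.63433016]
[65.1837629   2.04304395]
[106.47526037   3.61686777]
```

The gate angle measures about 0.02 rad and all three caps are inside the limits. The jars sit at the same pixels as before, and the arm is clear.

```bash
python3 -c "
from bench import arm
print(arm.hand_in())"
```

```text
the job is handed in; nothing more can be done
None
```

I swept all three tin caps into the rail, shut the gate behind them (about 0.02 rad from fully shut), left the jars where they stood, and handed the job in at about 16 s; no verdict came back.

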